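# Inspection lamp down the neck of a mended vase

### The job

Check the mend from the inside: take the inspection lamp (the tool with the plain, straight, round metal handle and the long thin stem) out of the tool rack and lower its stem through the neck of the mended vase until the lens at its lower end is level with the row of staples round the belly. The vase is fragile: never touch it, neither with the lamp nor with the gripper, and leave the other tools and things on the bench as they are. Finish with the robot still holding the lamp there, still, upright and centred in the neck: do not let go.

Things in the scene. Friction and masses are not known exactly. Their poses are not given: they have to be found in the camera images.
- rack: wooden tool rack fixed on the bench: a level board 256 x 80 mm, its top 127 mm up, on two end boards. Origin on the bench under the board's middle; y runs along the one row of five holes (11 mm wide, 48 mm apart), x across it, z up. Five tools hang in the holes in any order, upright, handles standing on the board: the lamp to 67 mm above it, the others to 56 mm
- lamp_grip (a point): centre of the handle of the inspection lamp (loose, about 60 g): a plain straight aluminium cylinder 18 mm in diameter, 64 mm long, with fine dark rings and a low black switch (11 mm wide, 3 mm high) on its flat top. On its axis half-way up: 32 mm above the board while in the rack. z: up along the lamp
- lamp_lens (a point): the lens at the lower end of the lamp's stem. The stem is a straight round steel rod 8 mm in diameter and 112 mm long below the handle; the lens end lies on the lamp's axis 144 mm below lamp_grip
- lamp_stem (a point): the point about half-way along the lamp's stem, on its axis, 60 mm above the lens and 84 mm below lamp_grip
- lamp: the same inspection lamp as a body; origin on its axis at the underside of the handle, 32 mm below lamp_grip; z axis up along the lamp
- vase: the mended vase: cream glazed stoneware with brown bands, loose, standing upright on the bench, 155 mm high, belly 112 mm across at its widest, foot 68 mm across, about 0.6 kg. Origin at the centre of its foot, z axis up along its axis
- vase_mouth (a point): centre of the vase's mouth at its top rim, 155 mm above the bench; rim 45 mm across outside; the opening narrows from about 36 mm at the rim to the neck
- vase_neck (a point): point on the vase's axis in the middle of the narrow neck, 126 mm above the foot; the bore there is 25 mm in diameter, the narrow part reaching from about 118 to 142 mm above the foot
- vase_mend (a point): point on the vase's axis inside the belly, level with the thin dark crack and the row of twelve small steel staples seen round the outside of the belly, 66 mm above the foot, 89 mm below the mouth
- screwdriver: bystander in the rack: screwdriver with a fluted black handle 23 mm thick and 54 mm high; origin under the handle, on the board
- awl: bystander in the rack: awl with a pear-shaped wooden handle 27 mm thick and 54 mm high; origin under the handle
- file: bystander in the rack: needle file with a slim wooden handle up to 19 mm thick and 56 mm high and a flat dark blade; origin under the handle
- pinvise: bystander in the rack: aluminium pin vise, slimmer than the lamp (11 mm) with a wide mushroom head (25 mm) on top, 56 mm high, and a short chuck below; origin under it, on the board
- anvil: bystander: round steel bench block 62 mm across and 56 mm high; origin at its underside
- saucer: bystander: white saucer 116 mm across and 20 mm high; origin at its underside
- pliers: bystander: small pliers 120 mm long lying flat; origin at the pivot on the bench
- pencil: bystander: pencil 170 mm long lying flat; origin at its middle on the bench

How it is judged:
On the way:
1. the lamp is lifted clear out of the rack, its lens higher than the rack's board (height (world z) of lamp_lens above 0.129 m and contact force between the fingers and lamp above 1 N), for 0.1 s.
At the end, for the whole second after the job is handed in: The gripper holds the lamp still (under 10 mm/s), upright within 5 degrees: mid-stem within 6 mm of the neck's axis, lens within 8 mm of the vase's axis and within 8 mm of the staples' height, not touching the vase, which stands upright within 6 mm of where it stood (z of lamp_lens in the frame of vase_mend between -0.008 and 0.008 m and horizontal distance between lamp_lens and vase_mend below 0.008 m and horizontal distance between lamp_stem and vase_neck below 0.006 m and angle between lamp's own z axis and vertical below 0.087 rad and contact force between the fingers and lamp above 1 N and contact force between lamp and vase below 0.3 N and contact force between lamp and rack below 0.3 N and linear speed of lamp below 0.01 m/s and angle between vase's own z axis and vertical below 0.03 rad and distance of vase from where it was at the start of the episode below 0.006 m); the arm keeps its last pose, push and grip.
It fails at once if the vase is touched by the lamp, the gripper or the arm, or is shifted by more than 6 mm (contact force between any of lamp, the fingers, the arm and vase above 0.3 N or distance of vase from where it was at the start of the episode above 0.006 m).
It fails at once if another tool in the rack or a thing on the bench is moved by more than 15 mm (distance of any of screwdriver, awl, file, pinvise, anvil, saucer, pliers, pencil from where it was at the start of the episode above 0.015 m).
It also fails if it takes over 54 s, if anything falls off the work surface, if the arm or the gripper's body presses on something with over 40 N, if the wrist force passes 120 N, or if a joint passes its speed limit or range.

### The arm

A 7-joint arm with a two-finger parallel gripper is mounted at the origin on the work surface. World frame = base frame: x ahead of the robot, y to its left, z up, the work surface at z = 0. Lengths are in m, angles in rad, forces in N, time in s.
With the tool pointing down it reaches from about 0.4 to 0.85 m from the base axis. Payload 10.4 kg.
Tool frame: the origin (TCP) lies on the mounting face of the last link; the fingertips stand r.tips_ahead ahead of it and the grasp point (between the pads) lies 164 mm ahead of it (r.tips_ahead is the distance from the TCP to the fingertips, in m); z points along the fingers, y is the line along which they close (so a half turn about z gives the same grasp; the last joint's range is limited). The gripper opens to 87 mm and grips with 3 to 60 N. Pads are 19 mm wide; open, the fingers measure 117 mm over their backs; the gripper's body (75 mm by 190 mm) begins 51 mm behind the grasp point.
Start: joints at [1.087, 0.332, -0.065, 1.46, 0.022, 1.35, -0.088], TCP at [0.278, -0.56, 0.405] pointing down, gripper open.
Joint ranges: [-2.6, 2.6], [-0.5, 2.12], [-1.47, 1.34], [0.16, 2.42], [-1.27, 4.41], [0.06, 2.06], [-2.6, 2.6]. Speed limits (rad/s): [2.22, 2.22, 2.79, 2.79, 3.14, 3.14, 3.14].

### API

Orientations are given as a unit quaternion [x, y, z, w].
In Python, from bench import telemetry, imaging, job, r gives the robot as it stands.
- The arm moves only by the tool move_arm, never from a script. Its argument "steps" is a list of rows, each an object of numbers: "dx", "dy", "dz": the shift along the tool's x, y, z in cm; "spin": the turn about the tool's z in rad. In form: [{"dx": .., "dy": .., "dz": .., "spin": ..}, ...]. A call has 1 to 12 rows; each row shifts and turns the commanded pose from where the row before left it, along the tool's axes as they then stand; what a row does not reach is not made up. A row lasts 1/10 s, in which the tool goes at most 50 mm and 8.59 degrees, less where a joint would pass 70% of its speed; a pose out of reach is approached as far as the arm can. A call with a gripper value outside its range is refused whole. "claw" is the finger opening in cm, from 0 to 8.7, set as the call begins (left out, the last holds). The fingers move at their own pace and stop on an object; "squeeze" is the grip in N (left out, the last holds). Time passes only in rows, so rows that do not move let the fingers close. It gives the time, the measured TCP pose, the force, the opening and the grip force at its end, in the units of the state.
- telemetry.read_state(): the state, without advancing time (a new reading comes with each control period).
- imaging.camera(name): name is "scene" or "side" or "wrist"; returns a dict with "img" (420x560x3 uint8, red, green, blue), "camera_matrix" (3x3 intrinsics, pixels), "D" ([k1, k2, p1, p2, k3] as OpenCV has them; the pictures are not rectified), "R" (3x3) and "t" (3): a world point X has camera coordinates R X + t. Camera axes: x right, y down, z forward; pixel columns grow to the right and rows downward; lengths in m; the calibration is good to about 2 mm. A picture is of the moment at which its call begins. There is no depth.
- job.close_job(): hands the job in; it is judged then, once.
The state is a dict: "time": time; "joint_positions": joint angles; "joint_vel": joint speeds; "joint_torque": joint torques, N m; "ee_pos": TCP position; "eef_rot": TCP orientation; "ft_force": force on the tool from outside, world axes, zero at the start; "torque": the same for the moment, N m; "width": finger opening in m; "grip_force": force on a finger pad.
Only numpy, scipy, OpenCV 4.12 (cv2) and the standard library are available. Lean on these libraries where they do the work, as an engineer would, in place of code of your own. Each camera call takes 0.05 s, during which the arm holds its last target. There are 200 camera calls.

## Working session

There is one attempt and no reset: what is moved stays moved. The work goes in short steps, Python scripts to look and compute and a tool call to move; the robot and the scene stay as the last step left them, time stands still between calls to the robot, and variables do not carry over. Pictures are saved under pics/ and viewed, at most 12 in all, crops included, and the job is handed in when it is done.

Besides the shell and the picture viewer there is one more tool, called after "Emit:" in YAML: its name, and indented under it one key for each argument. move_arm: Moves the arm, as the interface text tells. Its arguments: {"type":"object","properties":{"steps":{"type":"array","items":{"type":"object","properties":{"dx":{"type":"number"},"dy":{"type":"number"},"dz":{"type":"number"},"spin":{"type":"number"}}}},"claw":{"type":"number"},"squeeze":{"type":"number"}},"required":["steps"]}

```bash
mkdir -p pics
python3 - <<'E'
from bench import telemetry, imaging, job, r
import cv2,pickle,numpy as np
s=telemetry.read_state();print(s['time'],s['ee_pos'],s['eef_rot'],s['width'],r.tips_ahead)
for n in("scene","side"):
    c=imaging.camera(n);pickle.dump(c,open(f'{n}0.pkl','wb'));cv2.imwrite(f'pics/{n}0.png',c['img'][:,:,::-1])
    print(n,c['camera_matrix'].tolist() if hasattr(c['camera_matrix'],'tolist') else c['camera_matrix'],np.round(c['D'],3),-np.array(c['R']).T@c['t'],np.round(c['R'],2).tolist())
E
```

```text
0.0 [ 0.27787565 -0.55967715  0.40397075] [ 9.73567689e-01  2.28397586e-01 -2.10265200e-04 -6.73775927e-04] 0.08711030494780173 0.1822
scene [[406.79888496420705, 0.0, 281.72183283643403], [0.0, 406.79888496420705, 209.67017401572656], [0.0, 0.0, 1.0]] [-0.086  0.     0.     0.     0.   ] [ 0.96918982 -0.34062027  0.94242948] [[0.68, 0.73, 0.01], [0.62, -0.57, -0.54], [-0.39, 0.37, -0.84]]
side [[416.6377800714138, 0.0, 281.74622158351144], [0.0, 416.6377800714138, 212.55117428090523], [0.0, 0.0, 1.0]] [-0.109  0.     0.     0.     0.   ] [0.34229028 0.69538499 0.6849482 ] [[-0.95, -0.31, -0.02], [-0.18, 0.6, -0.78], [0.26, -0.73, -0.63]]
```

View pics/scene0.png

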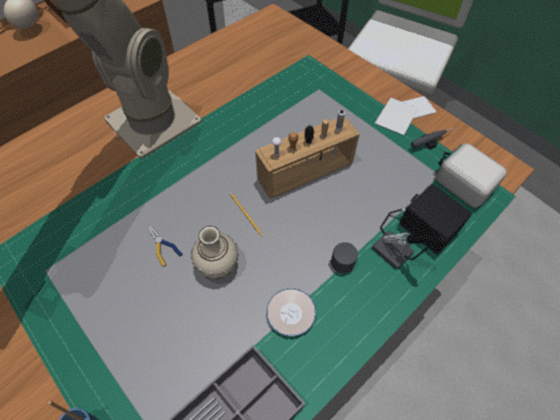

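View pics/side0.png

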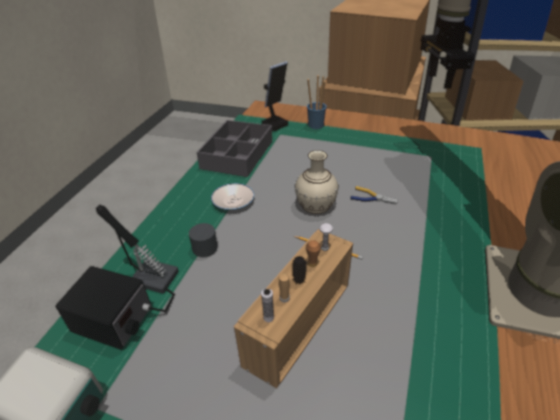

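The scene view shows the five tools in the rack. The lamp, with its black switch, is at the far end at scene (341,119) and side (267,303). The vase mouth is at scene (209,235) and side (317,156). I'll triangulate both and view enlarged crops.

```bash
cat > h.py <<'E'
import numpy as np,cv2,pickle
def ray(c,uv):
    p=cv2.undistortPoints(np.array([[uv]],float),np.array(c['camera_matrix'],float),np.array(c['D'],float))[0,0]
    R=np.array(c['R']);return -R.T@np.array(c['t']),R.T@np.array([p[0],p[1],1])
def atz(c,uv,z):
    o,d=ray(c,uv);return o+d*(z-o[2])/d[2]
def proj(c,X):
    return cv2.projectPoints(np.array(X,float).reshape(-1,1,3),cv2.Rodrigues(np.array(c['R']))[0],np.array(c['t'],float),np.array(c['camera_matrix'],float),np.array(c['D'],float))[0][:,0]
E
python3 - <<'E'
from h import *
a,b=[pickle.load(open(f'{n}0.pkl','rb')) for n in('scene','side')]
print('lamp top',atz(a,(342,110.5),.194),atz(b,(267,291.5),.194))
print('mouth',atz(a,(209,235),.155),atz(b,(317.5,156),.155))
print('rack others',atz(a,(277,141),.183),atz(b,(326.5,229),.183))
f=lambda c,x,y,w,h,s:cv2.resize(c['img'][y:y+h,x:x+w,::-1],(w*s,h*s),interpolation=cv2.INTER_CUBIC)
i1=np.hstack([f(a,255,95,115,100,4)[:, :400],f(a,180,215,80,75,5)[:300].repeat(1,0) if 0 else cv2.resize(f(a,180,215,75,75,5),(400,400))])
cv2.imwrite('pics/c1.png',np.hstack([f(a,250,100,100,75,4),f(a,175,215,100,75,4)]))
cv2.imwrite('pics/c2.png',np.vstack([np.hstack([f(a,255,95,100,75,4),f(a,175,215,100,75,4)]),np.hstack([f(b,250,235,100,75,4)[:300],f(b,270,145,100,75,4)])]))
E
```

```text
lamp top [0.50505704 0.31409948 0.194     ] [0.50453375 0.31202194 0.194     ]
mouth [ 0.54655137 -0.15731628  0.155     ] [ 0.54387609 -0.15228962  0.155     ]
rack others [0.46256891 0.12307533 0.183     ] [0.45437217 0.13337545 0.183     ]
```

View pics/c2.png

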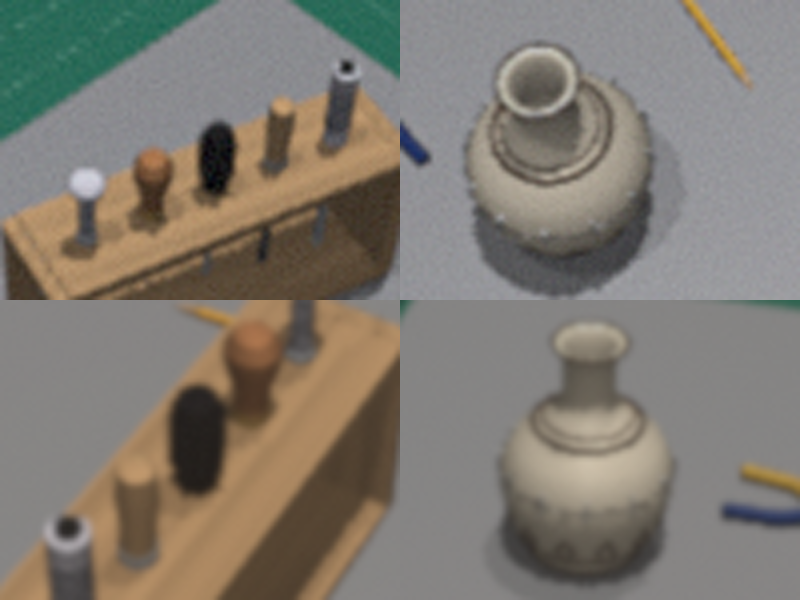

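Emit:
move_arm:
  steps:
    - {"dz": -1,"spin": -0.143}
    - {"dz": -1,"spin": -0.143}
    - {"dz": -1,"spin": -0.143}
    - {"dz": -1,"spin": -0.143}
    - {"dz": -1,"spin": -0.143}
    - {"dz": -1,"spin": -0.143}
  claw: 5

```text
$.steps[0]: bad value
```

Emit:
move_arm:
  steps:
    - {"dx": 3.7,"dy": 0.95}
    - {"dx": 3.7,"dy": 0.95}
    - {"dx": 3.7,"dy": 0.95}
    - {"dx": 3.7,"dy": 0.95}
    - {"dx": 3.7,"dy": 0.95}
    - {"dx": 3.7,"dy": 0.95}
    - {"dx": 3.7,"dy": 0.95}
    - {"dx": 3.7,"dy": 0.95}
    - {"dx": 3.7,"dy": 0.95}
    - {"dx": 3.7,"dy": 0.95}
    - {"dx": 3.7,"dy": 0.95}
    - {"dx": 3.7,"dy": 0.95}

```text
$.steps[0]: bad value
```

```bash
cat > snap.py <<'E'
import sys,cv2,pickle,numpy as np
from bench import telemetry, imaging
from scipy.spatial.transform import Rotation as Ro
def snap(n,f):
    c=imaging.camera(n);pickle.dump(c,open(f+'.pkl','wb'));cv2.imwrite(f'pics/{f}.png',c['img'][:,:,::-1]);return c
def st():
    s=telemetry.read_state();M=Ro.from_quat(s['eef_rot']).as_matrix()
    print('t',s['time'],'p',np.round(s['ee_pos'],4),'yaw x',np.degrees(np.arctan2(M[1,0],M[0,0])).round(2),'z',M[:,2].round(4),'w',s['width'],'g',s['grip_force']);return s,M
E
python3 - <<'E'
from snap import *
st();c=snap('wrist','w1');print(-np.array(c['R']).T@c['t'],np.round(c['R'],2).tolist())
E
```

```text
t 0.1 p [ 0.2779 -0.5597  0.4041] yaw x 26.4 z [-6.0e-04  1.1e-03 -1.0e+00] w 0.08707065303317799 g 0.0
[ 0.34571288 -0.52595252  0.38302146] [[0.44, -0.9, -0.0], [-0.86, -0.43, 0.28], [-0.25, -0.12, -0.96]]
```

View pics/w1.png

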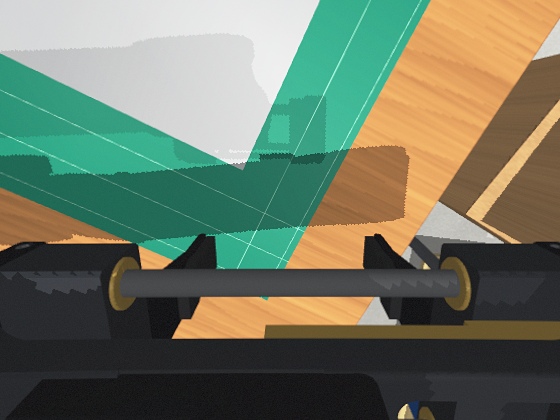

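The wrist view shows the fingers at the bottom and the bench edge, with no objects in it yet. The move rows were refused, so I'll give every key in each row.

Emit:
move_arm:
  steps:
    - {"dx": 0,"dy": 0,"dz": -1,"spin": -0.143}
    - {"dx": 0,"dy": 0,"dz": -1,"spin": -0.143}
    - {"dx": 0,"dy": 0,"dz": -1,"spin": -0.143}
    - {"dx": 0,"dy": 0,"dz": -1,"spin": -0.143}
    - {"dx": 0,"dy": 0,"dz": -1,"spin": -0.143}
    - {"dx": 0,"dy": 0,"dz": -1,"spin": -0.143}
  claw: 5
  squeeze: 20

```text
time: 0.75
ee_pos: [0.2779, -0.5598, 0.4648]
eef_rot: [0.789, 0.615, 0.0, -0.0]
ft_force: [-0.4, 0.3, -0.1]
width: 0.052
grip_force: 0.0
```

Emit:
move_arm:
  steps:
    - {"dx": 3.3,"dy": 1.3,"dz": 0,"spin": 0}
    - {"dx": 3.3,"dy": 1.3,"dz": 0,"spin": 0}
    - {"dx": 3.3,"dy": 1.3,"dz": 0,"spin": 0}
    - {"dx": 3.3,"dy": 1.3,"dz": 0,"spin": 0}
    - {"dx": 3.3,"dy": 1.3,"dz": 0,"spin": 0}
    - {"dx": 3.3,"dy": 1.3,"dz": 0,"spin": 0}
    - {"dx": 3.3,"dy": 1.3,"dz": 0,"spin": 0}
    - {"dx": 3.3,"dy": 1.3,"dz": 0,"spin": 0}
    - {"dx": 3.3,"dy": 1.3,"dz": 0,"spin": 0}
    - {"dx": 3.3,"dy": 1.3,"dz": 0,"spin": 0}
    - {"dx": 3.3,"dy": 1.3,"dz": 0,"spin": 0}
    - {"dx": 0,"dy": 0,"dz": 0,"spin": 0}

```text
time: 1.95
ee_pos: [0.5094, -0.2388, 0.4646]
eef_rot: [0.788, 0.616, 0.001, -0.001]
ft_force: [-0.0, 1.0, -0.8]
width: 0.0501
grip_force: 0.0
```

Run:
```python
from snap import *
st();c=snap('wrist','w2');print(-np.array(c['R']).T@c['t'],np.round(c['R'],2).tolist())
```

```text
t 1.95 p [ 0.5094 -0.2388  0.4646] yaw x 76.01 z [ 9.0e-04  2.2e-03 -1.0e+00] w 0.05005455422309011 g 0.0
[ 0.52781281 -0.16530182  0.44378008] [[0.97, -0.24, -0.0], [-0.23, -0.93, 0.27], [-0.07, -0.27, -0.96]]
```

View pics/w2.png

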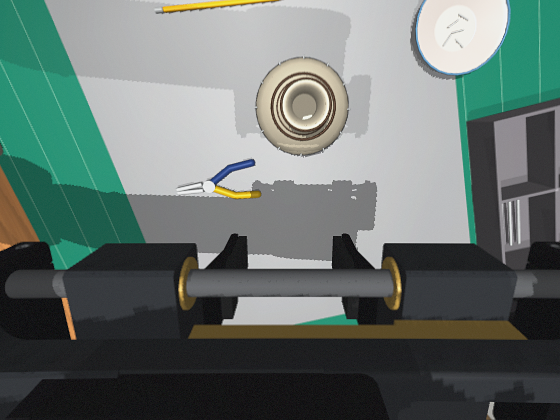

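The wrist view shows the vase from above, with the mouth centred at about (304,103). The pliers are to its left and the saucer is top right. Next I'll refine the mouth centre by scoring a projected rim circle against the image edges.

```bash
cat > fit.py <<'E'
from h import *
from scipy.optimize import minimize
from scipy.ndimage import map_coordinates
th=np.linspace(0,2*np.pi,120,endpoint=False)
def circ(x,y,z,rad): return np.c_[x+rad*np.cos(th),y+rad*np.sin(th),0*th+z]
def fit(c,g0,z,rad,span=.012):
    "centre of a level circle with the strongest radial contrast"
    g=cv2.GaussianBlur(cv2.cvtColor(c['img'],cv2.COLOR_RGB2GRAY).astype(float),(0,0),1.0)
    S=lambda x,y,r:map_coordinates(g,proj(c,circ(x,y,z,r))[:,::-1].T,order=1,mode='nearest')
    f=lambda x,y:abs((S(x,y,rad+.0015)-S(x,y,rad-.0015)).mean())
    G=np.arange(-span,span+1e-6,.0005)
    v=[(f(g0[0]+a,g0[1]+b),g0[0]+a,g0[1]+b) for a in G for b in G];return max(v)
E
python3 - <<'E'
from fit import *
w=pickle.load(open('w2.pkl','rb'))
p=atz(w,(304,103),.155);print(p)
for rad in(.0225,.018): print(rad,fit(w,p,.155,rad))
for n,uv in(('scene0',(209.3,235)),('side0',(317.8,155.5))):
    c=pickle.load(open(n+'.pkl','rb'));q=atz(c,uv,.155)
    for rad in(.0225,): print(n,q,fit(c,q,.155,rad))
b=atz(w,(302,106),.07);print('belly',b)
r=fit(w,p,.155,.0225);im=w['img'][:,:,::-1].copy()
cr=cv2.resize(im[40:170,240:370],(650,650)[:2] if 0 else (585,585),interpolation=cv2.INTER_CUBIC);
for X,col in((circ(r[1],r[2],.155,.0225),(0,0,255)),(circ(r[1],r[2],.155,.018),(0,255,0)),(circ(r[1],r[2],.126,.0125),(255,0,0)),(circ(r[1],r[2],.072,.056),(255,0,255))):
    cv2.polylines(cr,[((proj(w,X)-[240,40]+.5)*4.5-.5).round().astype(np.int32)],True,col,1)
cv2.imwrite('pics/c3.png',cr)
E
```

```text
[ 0.54391432 -0.15557109  0.155     ]
0.0225 (np.float64(77.69279332160131), np.float64(0.5454143196783074), np.float64(-0.15757109036017775))
0.018 (np.float64(60.38376140323441), np.float64(0.5449143196783074), np.float64(-0.15707109036017775))
scene0 [ 0.54699943 -0.15682462  0.155     ] (np.float64(19.992173710818527), np.float64(0.546499427171377), np.float64(-0.15732461653511937))
side0 [ 0.54375489 -0.15474536  0.155     ] (np.float64(7.735932178906453), np.float64(0.5457548919697262), np.float64(-0.1572453577582526))
belly [ 0.54558438 -0.15540428  0.07      ]
```

View pics/c3.png

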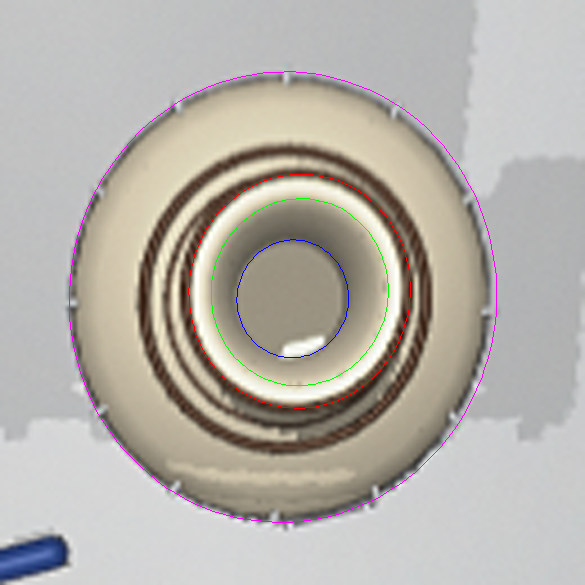

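The overlaid rim, bore and belly circles all match, and the three cameras agree on the vase axis at (0.5455, -0.1573). I'll move toward the lamp and look again.

Emit:
move_arm:
  steps:
    - {"dx": 4,"dy": -1.2,"dz": 0,"spin": 0}
    - {"dx": 4,"dy": -1.2,"dz": 0,"spin": 0}
    - {"dx": 4,"dy": -1.2,"dz": 0,"spin": 0}
    - {"dx": 4,"dy": -1.2,"dz": 0,"spin": 0}
    - {"dx": 4,"dy": -1.2,"dz": 0,"spin": 0}
    - {"dx": 4,"dy": -1.2,"dz": 0,"spin": 0}
    - {"dx": 4,"dy": -1.2,"dz": 0,"spin": 0}
    - {"dx": 4,"dy": -1.2,"dz": 0,"spin": 0}
    - {"dx": 4,"dy": -1.2,"dz": 0,"spin": 0}
    - {"dx": 4,"dy": -1.2,"dz": 0,"spin": 0}
    - {"dx": 4,"dy": -1.2,"dz": 0,"spin": 0}
    - {"dx": 0,"dy": 0,"dz": 0,"spin": 0}

```text
time: 3.2
ee_pos: [0.4874, 0.2195, 0.4647]
eef_rot: [0.788, 0.615, 0.0, -0.001]
ft_force: [-0.8, -1.0, 0.3]
width: 0.05
grip_force: 0.0
```

Run:
```python
from snap import *
st();c=snap('wrist','w3');print(-np.array(c['R']).T@c['t'])
from h import *
print(proj(c,[[.505,.313,.19],[.458,.13,.183]]))
```

```text
t 3.2 p [0.4874 0.2195 0.4647] yaw x 75.93 z [-6.0e-04  2.1e-03 -1.0e+00] w 0.05000325710369566 g 0.0
[0.50586442 0.29303966 0.44382155]
[[282.76873828  92.98399768]
 [283.10058511 296.23334491]]
```

View pics/w3.png

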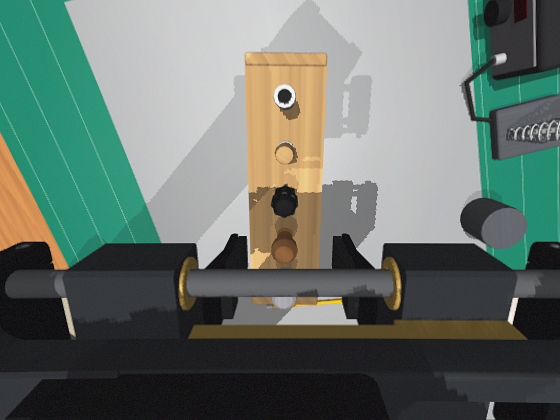

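The wrist view shows the lamp top (bright ring with black switch) at (284,96). The rack row runs vertically in the image, so the yaw is aligned.

Run:
```python
from fit import *
c=pickle.load(open('w3.pkl','rb'))
p=atz(c,(284.5,95.5),.191);r=fit(c,p,.191,.009,.006);r2=fit(c,p,.191,.0055,.006);print(p,r,r2)
a=np.radians(75.93);t=np.array([.4874,.2195]);d=np.array(r[1:])-t
print('dx',d@[np.cos(a),np.sin(a)]*100,'dy',d@[np.sin(a),-np.cos(a)]*100)
```

```text
[0.50586919 0.3107742  0.191     ] (np.float64(70.54300346088377), np.float64(0.5053691888665384), np.float64(0.3107741971258041)) (np.float64(174.64552385154028), np.float64(0.5053691888665384), np.float64(0.3107741971258041))
dx 9.29043583698638 dy -0.47593072358687305
```

Emit:
move_arm:
  steps:
    - {"dx": 3.1,"dy": -0.2,"dz": 0,"spin": 0}
    - {"dx": 3.1,"dy": -0.2,"dz": 0,"spin": 0}
    - {"dx": 3.1,"dy": -0.1,"dz": 0,"spin": 0}
    - {"dx": 0,"dy": 0,"dz": 2,"spin": 0}
    - {"dx": 0,"dy": 0,"dz": 2,"spin": 0}
    - {"dx": 0,"dy": 0,"dz": 1,"spin": 0}
    - {"dx": 0,"dy": 0,"dz": 0,"spin": 0}

```text
time: 3.95
ee_pos: [0.5078, 0.3046, 0.4133]
eef_rot: [0.791, 0.612, -0.001, 0.0]
ft_force: [-0.7, 0.0, -0.0]
width: 0.0502
grip_force: 0.0
```

Run:
```python
from snap import *
st()
from fit import *
c=snap('wrist','w4');p=[.5054,.3108];print(proj(c,[[*p,.191]]),fit(c,p,.191,.009,.006),fit(c,p,.191,.0055,.006))
```

```text
t 3.95 p [0.5078 0.3046 0.4133] yaw x 75.44 z [-0.0018 -0.0021 -1.    ] w 0.05020280739564872 g 0.0
[[284.42802958 219.89769016]] (np.float64(31.768308581403264), np.float64(0.5054), np.float64(0.3113)) (np.float64(100.39565540680593), np.float64(0.5054), np.float64(0.3113))
```

Emit:
move_arm:
  steps:
    - {"dx": 0.3,"dy": -0.2,"dz": 0,"spin": 0}
    - {"dx": 0.3,"dy": -0.2,"dz": 0,"spin": 0}
    - {"dx": 0,"dy": 0,"dz": 1,"spin": 0}
    - {"dx": 0,"dy": 0,"dz": 1,"spin": 0}
    - {"dx": 0,"dy": 0,"dz": 0,"spin": 0}
    - {"dx": 0,"dy": 0,"dz": 0,"spin": 0}
    - {"dx": 0,"dy": 0,"dz": 0,"spin": 0}

```text
time: 4.7
ee_pos: [0.5048, 0.3132, 0.3949]
eef_rot: [0.79, 0.613, 0.0, 0.0]
ft_force: [0.2, 0.1, 0.4]
width: 0.05
grip_force: 0.0
```

Run:
```python
from snap import *
st()
```

```text
t 4.7 p [0.5048 0.3132 0.3949] yaw x 75.56 z [ 2.e-04  1.e-04 -1.e+00] w 0.04999641439755309 g 0.0
```

Emit:
move_arm:
  steps:
    - {"dx": -0.2,"dy": 0.1,"dz": 0,"spin": 0}
    - {"dx": 0,"dy": 0,"dz": 1.2,"spin": 0}
    - {"dx": 0,"dy": 0,"dz": 1.2,"spin": 0}
    - {"dx": 0,"dy": 0,"dz": 1.2,"spin": 0}
    - {"dx": 0,"dy": 0,"dz": 1.2,"spin": 0}
    - {"dx": 0,"dy": 0,"dz": 1.2,"spin": 0}
    - {"dx": 0,"dy": 0,"dz": 1.2,"spin": 0}
    - {"dx": 0,"dy": 0,"dz": 0,"spin": 0}
    - {"dx": 0,"dy": 0,"dz": 0,"spin": 0}
    - {"dx": 0,"dy": 0,"dz": 0,"spin": 0}
    - {"dx": 0,"dy": 0,"dz": 0,"spin": 0}

```text
time: 5.8
ee_pos: [0.5054, 0.3112, 0.3234]
eef_rot: [0.79, 0.613, 0.001, 0.0]
ft_force: [0.3, 0.2, 0.1]
width: 0.05
grip_force: 0.0
```

Emit:
move_arm:
  steps:
    - {"dx": 0,"dy": 0,"dz": 0,"spin": 0}
    - {"dx": 0,"dy": 0,"dz": 0,"spin": 0}
    - {"dx": 0,"dy": 0,"dz": 0,"spin": 0}
    - {"dx": 0,"dy": 0,"dz": 0,"spin": 0}
    - {"dx": 0,"dy": 0,"dz": 0,"spin": 0}
    - {"dx": 0,"dy": 0,"dz": 0,"spin": 0}
    - {"dx": 0,"dy": 0,"dz": 0,"spin": 0}
    - {"dx": 0,"dy": 0,"dz": 0,"spin": 0}
  claw: 0
  squeeze: 25

```text
time: 6.6
ee_pos: [0.5052, 0.311, 0.3227]
eef_rot: [0.79, 0.613, 0.0, 0.0]
ft_force: [0.4, 0.4, 0.1]
width: 0.0175
grip_force: 25.0
```

Emit:
move_arm:
  steps:
    - {"dx": 0,"dy": 0,"dz": -0.8,"spin": 0}
    - {"dx": 0,"dy": 0,"dz": -1.5,"spin": 0}
    - {"dx": 0,"dy": 0,"dz": -2,"spin": 0}
    - {"dx": 0,"dy": 0,"dz": -2,"spin": 0}
    - {"dx": 0,"dy": 0,"dz": -2,"spin": 0}
    - {"dx": 0,"dy": 0,"dz": -2,"spin": 0}
    - {"dx": 0,"dy": 0,"dz": -2,"spin": 0}
    - {"dx": 0,"dy": 0,"dz": -2,"spin": 0}
    - {"dx": 0,"dy": 0,"dz": -2,"spin": 0}
    - {"dx": 0,"dy": 0,"dz": -2,"spin": 0}
    - {"dx": 0,"dy": 0,"dz": -1.7,"spin": 0}
    - {"dx": 0,"dy": 0,"dz": 0,"spin": 0}

```text
time: 7.8
ee_pos: [0.5048, 0.3114, 0.5262]
eef_rot: [0.79, 0.613, 0.002, 0.0]
ft_force: [0.4, 0.3, -0.5]
width: 0.0177
grip_force: 25.0
```

Emit:
move_arm:
  steps:
    - {"dx": 0,"dy": 1,"dz": 0,"spin": 0}
    - {"dx": -1,"dy": 2,"dz": 0,"spin": 0}
    - {"dx": -2,"dy": 2,"dz": 0,"spin": 0}
    - {"dx": -3,"dy": 2,"dz": 0,"spin": 0}
    - {"dx": -3,"dy": 1,"dz": 0,"spin": 0}
    - {"dx": -3,"dy": 0.5,"dz": 0,"spin": 0}
    - {"dx": -3,"dy": 0.5,"dz": 0,"spin": 0}
    - {"dx": -3,"dy": 0.5,"dz": 0,"spin": 0}
    - {"dx": -3,"dy": 0.5,"dz": 0,"spin": 0}
    - {"dx": -3,"dy": 0.5,"dz": 0,"spin": 0}
    - {"dx": -2,"dy": 0.5,"dz": 0,"spin": 0}
    - {"dx": -1,"dy": 0,"dz": 0,"spin": 0}

```text
time: 9.0
ee_pos: [0.5448, 0.019, 0.5216]
eef_rot: [0.791, 0.611, -0.001, -0.0]
ft_force: [1.6, -0.2, -0.9]
width: 0.0175
grip_force: 25.0
```

Run:
```python
from snap import *
st();c=snap('wrist','w5');snap('scene','s5')
```

```text
t 9.0 p [0.5448 0.019  0.5216] yaw x 75.36 z [-1.6e-03 -7.0e-04 -1.0e+00] w 0.017526929581943854 g 25.000033958349377
```

View pics/s5.png

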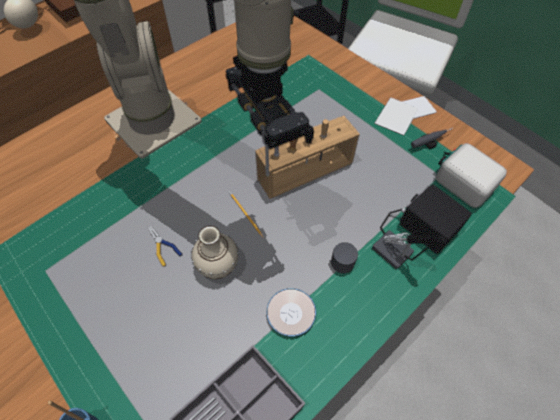

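The lamp is out of the rack, its stem visible near (267,150), and everything else is undisturbed. Next I'll move it above the vase.

Emit:
move_arm:
  steps:
    - {"dx": -1,"dy": 0.3,"dz": 0,"spin": 0}
    - {"dx": -2,"dy": 0.5,"dz": 0,"spin": 0}
    - {"dx": -2.5,"dy": 0.7,"dz": 0,"spin": 0}
    - {"dx": -3,"dy": 0.8,"dz": 0,"spin": 0}
    - {"dx": -3,"dy": 0.8,"dz": 0,"spin": 0}
    - {"dx": -2.5,"dy": 0.7,"dz": 0,"spin": 0}
    - {"dx": -2,"dy": 0.5,"dz": 0,"spin": 0}
    - {"dx": -1,"dy": 0.2,"dz": 0,"spin": 0}
    - {"dx": 0,"dy": 0,"dz": 0,"spin": 0}
    - {"dx": 0,"dy": 0,"dz": 0,"spin": 0}
    - {"dx": 0,"dy": 0,"dz": 0,"spin": 0}
    - {"dx": 0,"dy": 0,"dz": 0,"spin": 0}

```text
time: 10.3
ee_pos: [0.5458, -0.1524, 0.5229]
eef_rot: [0.79, 0.613, 0.0, 0.0]
ft_force: [-1.0, -0.1, -1.4]
width: 0.0173
grip_force: 25.0
```

Run:
```python
from snap import *
from h import *
s,M=st();a,b,w=snap('scene','s6'),snap('side','d6'),snap('wrist','w6')
g=np.array(s['ee_pos'])+.164*M[:,2];print('grasp',g)
ims=[]
for c in(a,b):
    X=[g+[0,0,z] for z in(-.032,-.084,-.144)]+[[.5455,-.1573,.155]];u=proj(c,X);print(u.round(1).tolist())
    x0,y0=(u.mean(0)-[33,50]).astype(int);im=cv2.resize(c['img'][y0:y0+100,x0:x0+66,::-1],(396,600),interpolation=cv2.INTER_CUBIC)
    print(x0,y0)
    for q in u: cv2.circle(im,tuple(int(v) for v in ((q-[x0,y0]+.5)*6).round()),3,(0,0,255),1)
    ims.append(im)
cv2.imwrite('pics/c4.png',np.hstack(ims))
```

```text
t 10.3 p [ 0.5458 -0.1524  0.5229] yaw x 75.67 z [ 3.e-04  0.e+00 -1.e+00] w 0.01725429409528866 g 25.00000467058271
grasp [ 0.54582769 -0.15243356  0.35891155]
[[197.9, 188.3], [202.2, 203.7], [206.6, 219.5], [208.7, 234.7]]
170 161
[[318.8, 88.4], [318.2, 110.2], [317.4, 133.9], [317.4, 154.9]]
284 71
```

View pics/c4.png

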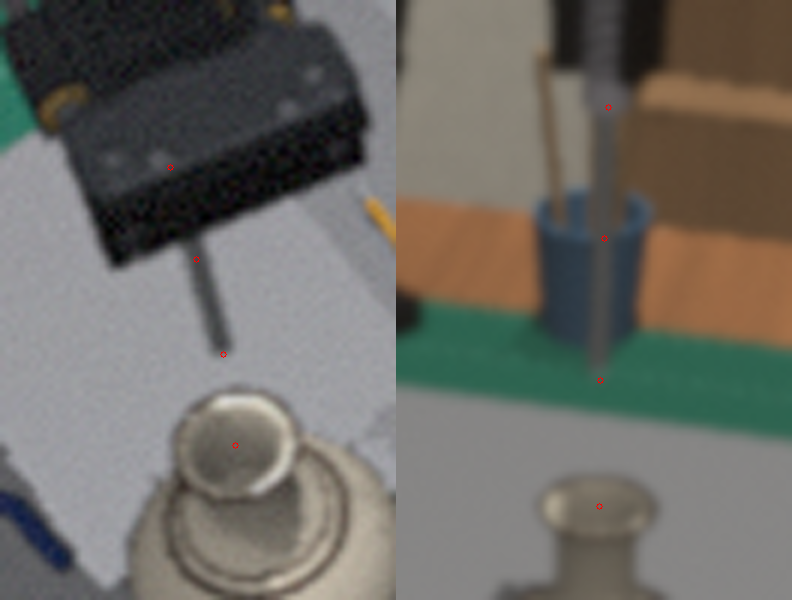

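Emit:
move_arm:
  steps:
    - {"dx": -0.25,"dy": 0.05,"dz": 0,"spin": 0}
    - {"dx": -0.25,"dy": 0.05,"dz": 0,"spin": 0}
    - {"dx": 0,"dy": 0,"dz": 1,"spin": 0}
    - {"dx": 0,"dy": 0,"dz": 1,"spin": 0}
    - {"dx": 0,"dy": 0,"dz": 1,"spin": 0}
    - {"dx": 0,"dy": 0,"dz": 1,"spin": 0}
    - {"dx": 0,"dy": 0,"dz": 0.5,"spin": 0}
    - {"dx": 0,"dy": 0,"dz": 0,"spin": 0}
    - {"dx": 0,"dy": 0,"dz": 0,"spin": 0}
    - {"dx": 0,"dy": 0,"dz": 0,"spin": 0}
    - {"dx": 0,"dy": 0,"dz": 0,"spin": 0}
    - {"dx": 0,"dy": 0,"dz": 0,"spin": 0}

```text
time: 11.65
ee_pos: [0.5454, -0.1588, 0.478]
eef_rot: [0.79, 0.613, 0.0, 0.0]
ft_force: [0.3, -0.2, -1.3]
width: 0.0175
grip_force: 25.0
```

Run:
```python
from snap import *
from h import *
s,M=st();a,b,w=snap('scene','s7'),snap('side','d7'),snap('wrist','w7')
g=np.array(s['ee_pos'])+.164*M[:,2];print('grasp',g)
ims=[]
th=np.linspace(0,6.28,60)
for c,h,k in((a,60,4.5),(b,60,4.5),(w,None,1)):
    X=[g+[0,0,z] for z in(-.032,-.084,-.144)];u=proj(c,X);ring=proj(c,np.c_[.5455+.0225*np.cos(th),-.1573+.0225*np.sin(th),0*th+.155])
    print(u.round(1).tolist())
    cx,cy=(ring.mean(0)+[0,-12 if h else 0]).astype(int)
    hw=22 if h else 66; hh=hw*300//265 if h else 150
    hh=50 if h else 150
    x0,y0=max(cx-hw,0),max(cy-hh,0);im=c['img'][y0:cy+hh,x0:cx+hw,::-1];k=600/im.shape[0];im=cv2.resize(im,None,fx=k,fy=k,interpolation=cv2.INTER_CUBIC)
    f=lambda q:((q-[x0,y0]+.5)*k).round().astype(np.int32)
    cv2.polylines(im,[f(ring)],True,(0,255,0),1)
    for q in f(u): cv2.circle(im,tuple(map(int,q)),3,(0,0,255),1)
    ims.append(im)
cv2.imwrite('pics/c5.png',np.hstack(ims)[:,:800])
```

```text
t 11.65 p [ 0.5454 -0.1588  0.478 ] yaw x 75.56 z [ 5.e-04 -2.e-04 -1.e+00] w 0.017517698707151804 g 24.99994701705873
grasp [ 0.54546668 -0.15881882  0.31401926]
[[198.9, 203.4], [203.0, 217.4], [207.2, 231.7]]
[[319.1, 106.2], [318.4, 126.9], [317.7, 149.2]]
[[289.6, 242.5], [289.6, 216.4], [289.5, 197.1]]
```

View pics/c5.png

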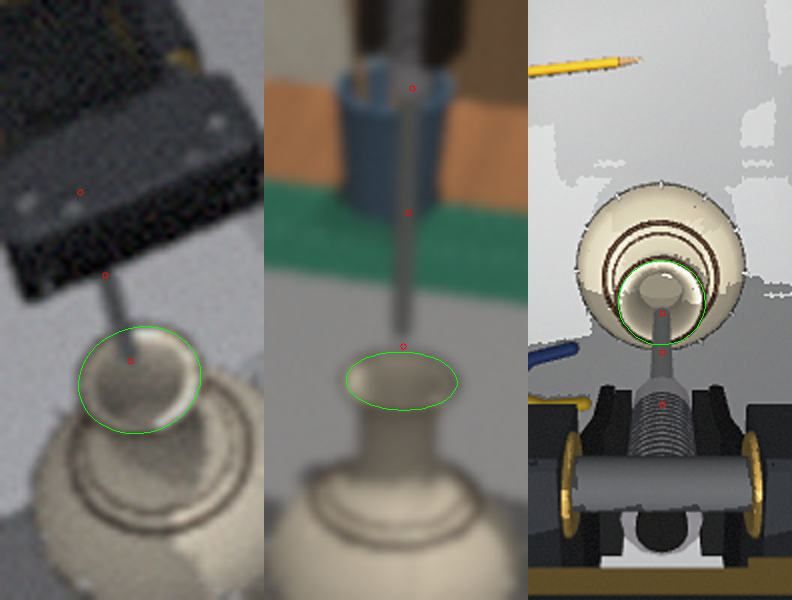

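The stem matches the predicted positions in all three views: the red dots lie on it and the rim ring fits. A 1.5 mm correction is left, then I'll lower in stages.

Emit:
move_arm:
  steps:
    - {"dx": 0.15,"dy": 0,"dz": 0,"spin": 0}
    - {"dx": 0,"dy": 0,"dz": 0,"spin": 0}
    - {"dx": 0,"dy": 0,"dz": 0.5,"spin": 0}
    - {"dx": 0,"dy": 0,"dz": 0.5,"spin": 0}
    - {"dx": 0,"dy": 0,"dz": 0.5,"spin": 0}
    - {"dx": 0,"dy": 0,"dz": 0.5,"spin": 0}
    - {"dx": 0,"dy": 0,"dz": 0,"spin": 0}
    - {"dx": 0,"dy": 0,"dz": 0,"spin": 0}
    - {"dx": 0,"dy": 0,"dz": 0,"spin": 0}

```text
time: 12.7
ee_pos: [0.5458, -0.1574, 0.458]
eef_rot: [0.79, 0.613, 0.0, 0.0]
ft_force: [0.2, 0.1, -0.4]
width: 0.0176
grip_force: 25.0
```

Run:
```python
from snap import *
from h import *
s,M=st();w=snap('wrist','w8');g=np.array(s['ee_pos'])+.164*M[:,2];print(g)
th=np.linspace(0,6.28,60)
u=proj(w,[g+[0,0,z] for z in(-.084,-.144)]);im=cv2.resize(w['img'][80:280,190:390,::-1],(600,600),interpolation=cv2.INTER_CUBIC)
f=lambda q:((q-[190,80]+.5)*3).round().astype(np.int32)
for R,z in((.0225,.155),(.018,.155),(.0125,.142)):cv2.polylines(im,[f(proj(w,np.c_[.5455+R*np.cos(th),-.1573+R*np.sin(th),0*th+z]))],True,(0,255,0),1)
for q in f(u): cv2.circle(im,tuple(map(int,q)),3,(0,0,255),1)
cv2.imwrite('pics/c6.png',im)
```

```text
t 12.7 p [ 0.5458 -0.1574  0.458 ] yaw x 75.56 z [ 4.e-04 -2.e-04 -1.e+00] w 0.01763892482338553 g 24.999911882914603
[ 0.54583752 -0.15740879  0.29400618]
```

View pics/c6.png

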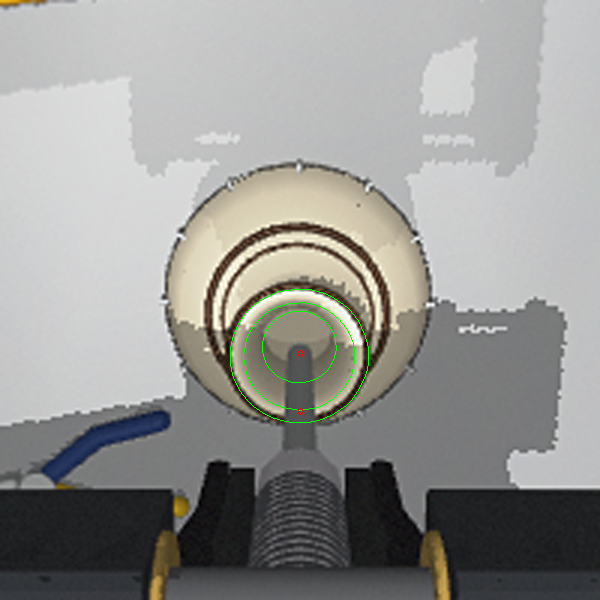

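The lens is centred in the mouth at (300,350), agreeing with its predicted position. I'll lower the last 8.4 cm.

Emit:
move_arm:
  steps:
    - {"dx": 0,"dy": 0,"dz": 0.7,"spin": 0}
    - {"dx": 0,"dy": 0,"dz": 0.7,"spin": 0}
    - {"dx": 0,"dy": 0,"dz": 0.7,"spin": 0}
    - {"dx": 0,"dy": 0,"dz": 0.7,"spin": 0}
    - {"dx": 0,"dy": 0,"dz": 0.7,"spin": 0}
    - {"dx": 0,"dy": 0,"dz": 0.7,"spin": 0}
    - {"dx": 0,"dy": 0,"dz": 0,"spin": 0}

```text
time: 13.45
ee_pos: [0.5455, -0.1574, 0.4145]
eef_rot: [0.79, 0.613, -0.0, -0.001]
ft_force: [0.1, -0.1, 0.2]
width: 0.0178
grip_force: 25.0
```

Emit:
move_arm:
  steps:
    - {"dx": 0,"dy": 0,"dz": 0.7,"spin": 0}
    - {"dx": 0,"dy": 0,"dz": 0.7,"spin": 0}
    - {"dx": 0,"dy": 0,"dz": 0.7,"spin": 0}
    - {"dx": 0,"dy": 0,"dz": 0.7,"spin": 0}
    - {"dx": 0,"dy": 0,"dz": 0.7,"spin": 0}
    - {"dx": 0,"dy": 0,"dz": 0.7,"spin": 0}
    - {"dx": 0,"dy": 0,"dz": 0,"spin": 0}
    - {"dx": 0,"dy": 0,"dz": 0,"spin": 0}
    - {"dx": 0,"dy": 0,"dz": 0,"spin": 0}
    - {"dx": 0,"dy": 0,"dz": 0,"spin": 0}
    - {"dx": 0,"dy": 0,"dz": 0,"spin": 0}
    - {"dx": 0,"dy": 0,"dz": 0,"spin": 0}

```text
time: 14.65
ee_pos: [0.5457, -0.1574, 0.3739]
eef_rot: [0.79, 0.613, 0.0, 0.0]
ft_force: [0.1, 0.2, -0.8]
width: 0.017
grip_force: 25.0
```

Run:
```python
from snap import *
from fit import *
s,M=st();g=np.array(s['ee_pos'])+.164*M[:,2];print('lens',g+.0003-.144*np.array([0,0,1]),s['joint_vel'],s['ft_force'])
c=snap('scene','s9');print(fit(c,(.5455,-.1573),.155,.0225))
```

```text
t 14.65 p [ 0.5457 -0.1574  0.3739] yaw x 75.56 z [ 3.e-04 -2.e-04 -1.e+00] w 0.01704322898351729 g 24.9999556154944
lens [ 0.54608727 -0.15711921  0.06621857] [-0.00133921  0.00210389  0.00144679  0.00077574 -0.00038015  0.00054364
 -0.00125326] [ 0.10188338  0.17690463 -0.80273769]
(np.float64(13.929480592528984), np.float64(0.551), np.float64(-0.1693))
```

```bash
python3 -c "
from bench import job
print(job.close_job())"
```

```text
the job is handed in; nothing more can be done
None
```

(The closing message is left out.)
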